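Fold the stay and shut the mouthpiece chest

ROBOT

A 6-joint arm with a two-finger parallel gripper is mounted at the origin on the work surface. World frame = base frame: x ahead of the robot, y to its left, z up, the work surface at z = 0. Lengths are in m, angles in rad, forces in N, time in s.
With the tool pointing down it reaches from about 0.325 to 0.775 m from the base axis. Payload 5.5 kg.
Tool frame: the origin (TCP) lies at the very end of the fingers, on their centre line; the grasp point (between the pads) lies 19 mm behind it; z points along the fingers, y is the line along which they close (so a half turn about z gives the same grasp; the last joint's range is limited). The gripper opens to 88 mm and grips with 3 to 60 N. Pads are 20 mm wide; open, the fingers measure 115 mm over their backs; the gripper's body (75 mm by 178 mm) begins 61 mm behind the grasp point.
Start: joints at [-1.29, 0.091, 1.231, -0, 1.82, -0.057], TCP at [0.199, -0.566, 0.2] pointing down, gripper open.
Joint ranges: [-2.87, 2.87], [-0.86, 2.18], [0.17, 2.46], [-1.51, 4.65], [0.06, 2.69], [-2.65, 2.65]. Speed limits (rad/s): [2.57, 2.57, 3.01, 3.14, 3.14, 3.14].

INTERFACE

Orientations are given as a 3x3 rotation matrix whose columns are the frame's x, y, z axes.
In Python, from station import * gives the robot as it stands. The module is installed in compiled form; this text tells all that it offers.
- The arm moves only by the tool arm_command, never from a script. Its argument "series" is one flat list of numbers, 6 for each row, row after row: the shift along the tool's x, y, z in units of 25 mm (1.0 is 25 mm), then the turn, a rotation vector about the tool's x, y, z in units of 6 degrees (1.0 is 6 degrees). In form: [tx, ty, tz, wx, wy, wz, tx, ty, tz, wx, wy, wz, ...]. A call has 1 to 20 rows; each row shifts and turns the commanded pose from where the row before left it, along the tool's axes as they then stand; what a row does not reach is not made up. A row lasts 1/12 s, in which the tool goes at most 41.7 mm and 7.16 degrees, less where a joint would pass 70% of its speed; a pose out of reach is approached as far as the arm can. A call is refused whole if a number of a shift passes 1 or a number of a turn 1, either way. A call with a gripper value outside its range is refused whole. "gripper" is the gripper's target within -1 to 1 (fully open at 1, half-way at 0, shut at -1), set as the call begins (left out, the last holds). The fingers move at their own pace and stop on an object; the grip force is fixed at half the most. Time passes only in rows, so rows that do not move let the fingers close. It gives the time, the measured TCP pose, the force, the opening and the grip force at its end, in the units of the state.
- read_state(): the state, without advancing time (a new reading comes with each control period).
- grab_frame(name): name is "scene" or "top" or "wrist"; returns a dict with "image" (420x560x3 uint8, red, green, blue), "vfov" (degrees; the focal length in pixels is half the picture's height over the tangent of half this angle, whatever the lens; pixels are square), "cx", "cy" (the principal point, pixels), "R" (3x3) and "t" (3): a world point X has camera coordinates R X + t. Camera axes: x right, y down, z forward; pixel columns grow to the right and rows downward; lengths in m; the calibration is good to about 2 mm. A picture is of the moment at which its call begins. There is no depth.
- job_done(): hands the job in; it is judged then, once.
The state is a dict: "time": time; "joint_positions": joint angles; "joint_vel": joint speeds; "tau": joint torques, N m; "position": TCP position; "orientation": TCP orientation; "contact_force": force on the tool from outside, world axes, zero at the start; "ft_torque": the same for the moment, N m; "width": finger opening in m; "grasp_force": force on a finger pad.
Only numpy, scipy, OpenCV 4.12 (cv2) and the standard library are available. Lean on these libraries where they do the work, as an engineer would, in place of code of your own. Each camera call takes 0.05 s, during which the arm holds its last target. There are 200 camera calls.

TASK

Two mouthpiece chests stand open on the repair bench, each lid propped by a folding steel stay on its left end. Shut the wider chest: press its stay's knee tab down to break the straightened joint, then lower its lid gently until it is fully shut, and let go. Leave the narrow chest standing open.

Things in the scene. Friction and masses are not known exactly. Their poses are not given: they have to be found in the camera images.
- wide_lid_edge (a point): middle of the free edge of the wide chest's lid (12 mm board, 200 mm deep, 220 mm wide), on its outer (top) face; about 319 mm above the bench at the start. Axes: x from the free edge to the hinge line (the hinge axis is 200 mm along +x and 12 mm along -z from here), y along the hinge to the chest's left seen from the robot, z out of the outer face (up when shut, away from the robot when open)
- wide_tab (a point): knee tab of the wide chest's stay: a level round steel bar, 15 mm thick, standing out 75 mm from the chest's left end, parallel to the hinge; the point is on its axis, 55 mm out from the end wall, at the start 145 mm above the bench, 114 mm in front of the hinge line, open from above. Pressed down 20 mm (1 to 6 N) it swings down and away from the robot (4 mm back per 10 mm down) and stays broken
- wide: the wide chest: dark wooden box full of mouthpieces, fixed on the bench, 200 mm deep, 220 mm wide, rim 120 mm above the bench; origin under its centre, x away from the robot, y to its left. The lid's hinge runs along the top of its back wall. The stay on its left end is two flat steel links, 80 and 110 mm long, from the end wall near the front up to the knee tab and on to the lid
- wide_knee (a joint): fold of the wide chest's stay at its knee, rad: 0 locked (a little past straight, against its stop, so that the lid cannot be lowered), 0.12 straight, growing as it folds, about 1.9 when the lid is shut. Once past straight it stays broken, and pushing the lid down folds it further
- wide_lid (a joint): opening angle of the wide chest's lid, rad: 0 shut, about 1.40 propped open. The hinge is stiff: once the stay is broken the lid stays where it is left and needs some 1 to 5 N near its free edge, pushed on its outer face, to lower it
- narrow_lid (a joint): opening angle of the narrow chest's lid, rad, about 1.40: the same kind of box and stay but only 130 mm wide, on the other side of the bench from the wide one (either may be on the left); it is to stay open

How it is judged:
By the outcome, as a careful person would: the job done as asked, in the order asked, and still so for the second after the job is handed in, with the robot touching nothing.
It also fails if it takes over 43 s, if anything falls off the work surface, if the arm or the gripper's body presses on something with over 40 N, if the wrist force passes 120 N, or if a joint passes its speed limit or range.

## Working session

There is one attempt and no reset: what is moved stays moved. The work goes in short steps, Python scripts to look and compute and a tool call to move; the robot and the scene stay as the last step left them, time stands still between calls to the robot, and variables do not carry over. Pictures are saved under pics/ and viewed, at most 10 in all, crops included, and the job is handed in when it is done.

Besides the shell and the picture viewer there is one more tool, called after "Call:" as name(argument=value, ...) on one line, values as JSON. arm_command: Moves the arm, as the interface text tells. Its arguments: {"type":"object","properties":{"series":{"type":"array","items":{"type":"number"}},"gripper":{"type":"number"}},"required":["series"]}

```bash
mkdir -p pics
python3 - <<'E'
from station import *
import cv2,pickle
d={}
for n in("scene","top"):
    f=grab_frame(n);d[n]=f;cv2.imwrite(f"pics/{n}1.png",f["image"][:,:,::-1]);print(n,f["vfov"],f["cx"],f["cy"],f["R"],f["t"])
pickle.dump(d,open("f1.pkl","wb"))
s=read_state();print(s["time"],s["position"],s["orientation"],s["contact_force"])
E
```

```text
scene 44.84310730855509 286.15107265058896 206.50189545677406 [[-0.99775194  0.06517842 -0.01558303]
 [ 0.05821813  0.72784742 -0.68326333]
 [-0.03319196 -0.68263453 -0.73000575]] [0.56177464 0.04865526 1.25275907]
top 44.7252894577028 278.24603694902316 207.2413065677837 [[-0.01298439 -0.99981277 -0.01434652]
 [-0.99394854  0.01447071 -0.10888935]
 [ 0.10907657  0.01284584 -0.99395034]] [0.09879392 0.58076759 1.44040521]
0.1 [ 0.1987684  -0.56581873  0.19934847] [[ 9.43490092e-01  3.31400413e-01 -4.60137228e-04]
 [ 3.31400716e-01 -9.43488691e-01  1.62934593e-03]
 [ 1.05831644e-04 -1.68976155e-03 -9.99998567e-01]] [-0.48056779 -0.27622048 -0.14831607]
```

View pics/scene1.png

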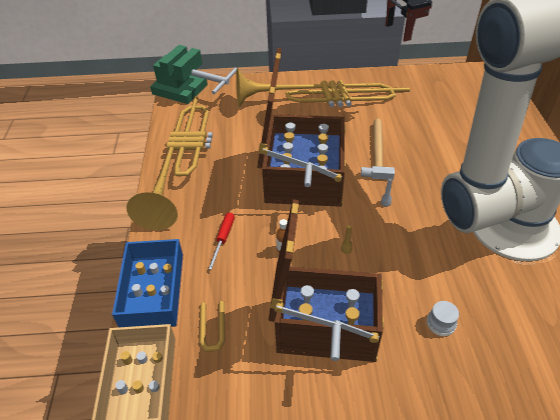

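View pics/top1.png

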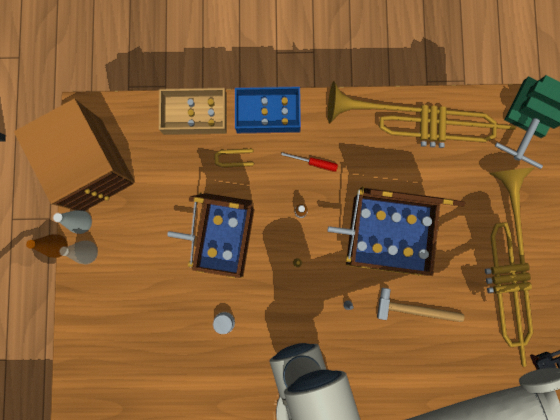

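The wide chest is on the robot's right: about (393,232) in top and (303,160) in scene, with its tab at (342,231) in top. I'll enlarge both views.

Run:
```python
import cv2,numpy as np
a=cv2.imread("pics/top1.png")[170:290,315:465];b=cv2.imread("pics/scene1.png")[40:220,240:360]
cv2.imwrite("pics/ctop.png",cv2.resize(a,None,fx=5,fy=5,interpolation=cv2.INTER_CUBIC))
cv2.imwrite("pics/cscene.png",cv2.resize(b,None,fx=3.3333,fy=3.3333,interpolation=cv2.INTER_CUBIC))
```

```text
(no output)
```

View pics/ctop.png

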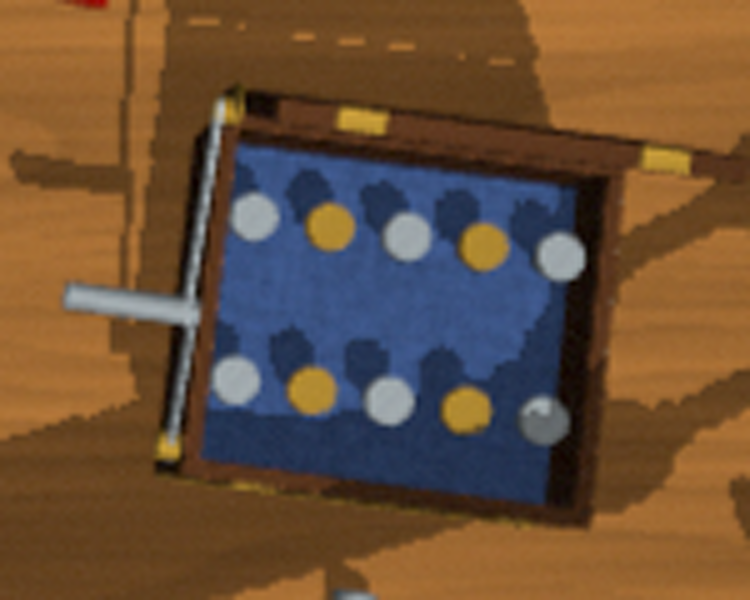

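View pics/cscene.png

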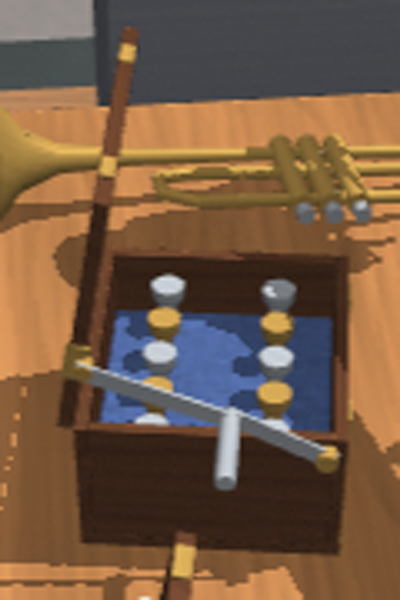

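In the top crop, the rim corners are FL (188,472), FR (590,522) and BR (620,172), and the tab tip is (67,297). In the scene crop, the rim corners are FL (343,437), BL (80,430) and FR (348,258), and the tab tip is (226,483).

Run:
```python
import numpy as np,pickle
d=pickle.load(open("f1.pkl","rb"))
def ray(n,u,v,z):
    f=d[n];F=210/np.tan(np.radians(f["vfov"]/2));R,t=f["R"],f["t"]
    c=-R.T@t;w=R.T@np.array([(u-f["cx"])/F,(v-f["cy"])/F,1]);return c+w*(z-c[2])/w[2]
T=lambda u,v,z:ray("top",315+u/5,170+v/5,z)
S=lambda u,v,z:ray("scene",240+u/3.3333,40+v/3.3333,z)
p=dict(FLt=T(188,472,.12),FRt=T(590,522,.12),BRt=T(620,172,.12),FLs=S(343,437,.12),BLs=S(80,430,.12),FRs=S(348,258,.12),tipt=T(67,297,.145),tips=S(226,483,.145),roott=T(190,312,.145),roots=S(232,415,.145),lidRs=S(130,28,.319))
for k,v in p.items():print(k,v.round(3))
print(np.linalg.norm(p['FLt']-p['FRt']),np.linalg.norm(p['FRt']-p['BRt']),np.linalg.norm(p['FLs']-p['FRs']),np.linalg.norm(p['FLs']-p['BLs']))
y=p['FLt']-p['FRt'];print(np.degrees(np.arctan2(-y[0],y[1])))
y=p['FLs']-p['FRs'];print(np.degrees(np.arctan2(-y[0],y[1])))
x=p['FRt']-p['BRt'];print(np.degrees(np.arctan2(-x[1],-x[0])))
```

```text
FLt [ 0.416 -0.107  0.12 ]
FRt [ 0.387 -0.32   0.12 ]
BRt [ 0.574 -0.345  0.12 ]
FLs [ 0.418 -0.104  0.12 ]
BLs [ 0.607 -0.127  0.12 ]
FRs [ 0.384 -0.314  0.12 ]
tipt [ 0.509 -0.043  0.145]
tips [ 0.509 -0.039  0.145]
roott [ 0.5   -0.107  0.145]
roots [ 0.498 -0.107  0.145]
lidRs [ 0.553 -0.337  0.319]
0.2148799968035642 0.18890826286366466 0.2118482221893948 0.19026304469140418
-7.815963428117481
-9.174721483731602
-7.527137494823126
```

Call:
arm_command(series=[0,0,-0.2,0,0,0.9,0,0,-0.2,0,0,0.9,0,0,-0.2,0,0,0.9,0,0,-0.2,0,0,0.9,0,0,-0.2,0,0,0.9,0.4,-0.9,0,0,0,0,0.4,-0.9,0,0,0,0,0.4,-0.9,0,0,0,0,0.4,-0.9,0,0,0,0,0.4,-0.9,0,0,0,0,0.4,-0.9,0,0,0,0,0.4,-0.9,0,0,0,0,0.4,-0.9,0,0,0,0,0.4,-0.9,0,0,0,0,0.4,-0.9,0,0,0,0,0.4,-0.9,0,0,0,0,0.4,-0.9,0,0,0,0,0.4,-0.9,0,0,0,0,0.4,-0.9,0,0,0,0,0.4,-0.9,0,0,0,0], gripper=-1)

```text
time: 1.77
position: [0.3927, -0.2504, 0.2249]
orientation: [[0.991, -0.133, -0.001], [-0.133, -0.991, 0.0], [-0.001, -0.0, -1.0]]
contact_force: [-0.1, 0.3, -0.1]
width: 0.0001
grasp_force: 0.0
```

Call:
arm_command(series=[0.4,-0.9,0,0,0,0,0.4,-0.9,0,0,0,0,0.4,-0.9,0,0,0,0,0.4,-0.9,0,0,0,0,0.4,-0.9,0,0,0,0,0.4,-0.9,0,0,0,0,0.4,-0.9,0,0,0,0,0.4,-0.9,0,0,0,0,0.4,-0.9,0,0,0,0,0,0,0,0,0,0,0,0,0,0,0,0])

```text
time: 2.68
position: [0.5086, -0.0621, 0.2246]
orientation: [[0.991, -0.131, -0.002], [-0.131, -0.991, 0.0], [-0.002, 0.0, -1.0]]
contact_force: [0.1, 0.8, -0.2]
width: 0.0005
grasp_force: 0.0
```

Call:
arm_command(series=[0,0,0.4,0,0,0,0,0,0.6,0,0,0,0,0,0.6,0,0,0,0,0,0.6,0,0,0,0,0,0.4,0,0,0,0,0,0.1,0,0,0,0,0,0.1,0,0,0,0,0,0.1,0,0,0,0,0,0.1,0,0,0,0,0,0.1,0,0,0,0,0,0.1,0,0,0])

```text
time: 3.6
position: [0.5088, -0.0629, 0.1457]
orientation: [[0.991, -0.133, 0.001], [-0.133, -0.991, -0.0], [0.001, 0.0, -1.0]]
contact_force: [-0.9, -0.5, 0.0]
width: 0.0006
grasp_force: 0.0
```

Run:
```python
from station import *
import cv2,numpy as np
a=grab_frame("scene")["image"][:,:,::-1][30:210,230:370];b=grab_frame("wrist")["image"][:,:,::-1]
s=read_state();print(s["position"],s["contact_force"])
cv2.imwrite("pics/p2.png",np.hstack([cv2.resize(a,None,fx=2.333,fy=2.333,interpolation=2),b])[:, :] if 0 else np.hstack([cv2.resize(a,(327,420),interpolation=2),cv2.resize(b,(470,420))]))
```

```text
[ 0.50850665 -0.06277692  0.14506791] [-0.18175241 -0.86252338 -0.22194477]
```

View pics/p2.png

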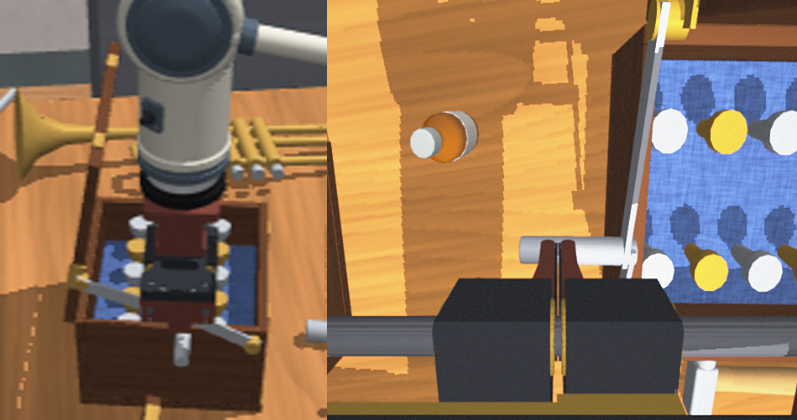

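Left: the tab end is still at scene pixel (308,184), so it hasn't moved. Right: the tab bar runs from (520,250) to (636,250), with the fingertips in front of it at (558,245). I'll triangulate the bar relative to the fingertip from the wrist view.

Run:
```python
from station import *
import numpy as np
f=grab_frame("wrist");F=210/np.tan(np.radians(f["vfov"]/2));R,t=f["R"],f["t"]
def pr(X):
    c=R@np.array(X)+t;return np.round([ (F*c[0]/c[2]+f["cx"])*470/560+327, F*c[1]/c[2]+f["cy"]],0)
s=read_state();p=s["position"];O=s["orientation"]
print("tcp",p,s["contact_force"],pr(p))
for dx in(-.01,.01):print(dx,pr(p+O[:,0]*dx))
c=-R.T@t
for u,v in((520,236),(520,250),(520,262),(636,250)):
    w=R.T@np.array([((u-327)*560/470-f["cx"])/F,(v-f["cy"])/F,1])
    print(u,v,[(c+w*(z-c[2])/w[2]).round(4)[:2] for z in(.135,.145,.152)])
```

```text
tcp [ 0.50853578 -0.06279662  0.14524876] [-0.00500895  0.21811611 -0.35116015] [558. 247.]
-0.01 [558. 264.]
0.01 [558. 228.]
520 236 [array([ 0.514 , -0.0389]), array([ 0.5173, -0.0406]), array([ 0.5196, -0.0418])]
520 250 [array([ 0.5059, -0.0375]), array([ 0.5096, -0.0393]), array([ 0.5123, -0.0406])]
520 262 [array([ 0.4989, -0.0364]), array([ 0.503 , -0.0382]), array([ 0.5058, -0.0395])]
636 250 [array([ 0.4958, -0.1131]), array([ 0.5001, -0.111 ]), array([ 0.503 , -0.1095])]
```

The bar axis lies under the tip to within 3 mm. I'll press a little further and watch the force.

Call:
arm_command(series=[0,0,0.1,0,0,0,0,0,0.1,0,0,0,0,0,0.1,0,0,0,0,0,0,0,0,0])

```text
time: 4.08
position: [0.5083, -0.0628, 0.137]
orientation: [[0.991, -0.133, -0.001], [-0.133, -0.991, 0.0], [-0.001, -0.0, -1.0]]
contact_force: [0.4, -0.1, -0.8]
width: 0.0006
grasp_force: 0.0
```

Run:
```python
from station import *
import cv2,numpy as np
a=grab_frame("scene")["image"][:,:,::-1][100:210,250:370];b=grab_frame("wrist")["image"][:,:,::-1][180:330,200:400]
s=read_state();print(s["position"],s["contact_force"])
cv2.imwrite("pics/p3.png",np.hstack([cv2.resize(a,(400,367),interpolation=2),cv2.resize(b,(400,300),interpolation=2)[:,:] if 0 else cv2.resize(b,(400,367),interpolation=2)]))
```

```text
[ 0.50844542 -0.06280701  0.13760647] [-0.44139081  0.34105462  0.28808486]
```

View pics/p3.png

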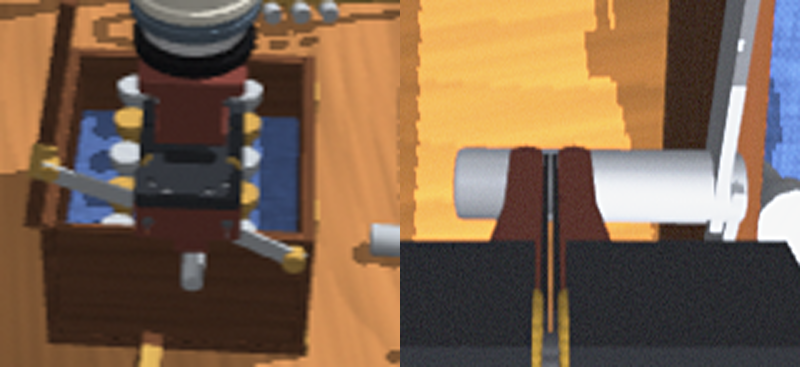

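Left: the tab end is at crop (193,272). Right: the bar's end is at crop (457,183), with the fingers crossing it. I'll triangulate the tab end from the two views.

```bash
cat > tri.py <<'E'
import numpy as np
def P(f):
    F=210/np.tan(np.radians(f["vfov"]/2));K=np.array([[F,0,f["cx"]],[0,F,f["cy"]],[0,0,1]]);return K@np.c_[f["R"],f["t"]]
E
python3 - <<'E'
from station import *
from tri import P
import numpy as np,cv2
S,W=grab_frame("scene"),grab_frame("wrist")
a=np.array([[250+193/3.333],[100+272/3.336]]);b=np.array([[200+(457-400)/2.],[180+183/2.447]])
X=cv2.triangulatePoints(P(S),P(W),a,b)[:,0];X=X[:3]/X[3];print(X)
for n,f,o in(("S",S,a),("W",W,b)):
  print(n,o.ravel())
  for c in((.509,-.041,.145),(.512,-.041,.137),(.514,-.041,.130)):
    p=P(f)@np.r_[c,1];print(c,(p[:2]/p[2]).round(1))
E
```

```text
[ 0.50995154 -0.04134176  0.15244495]
S [307.90579058 181.53477218]
(0.509, -0.041, 0.145) [307.7 184.3]
(0.512, -0.041, 0.137) [306.3 186.8]
(0.514, -0.041, 0.13) [305.4 189. ]
W [228.5        254.78545157]
(0.509, -0.041, 0.145) [231.7 256.2]
(0.512, -0.041, 0.137) [232.5 245. ]
(0.514, -0.041, 0.13) [233.3 236.9]
```

Run:
```python
from station import *
from tri import P
import numpy as np,cv2
S,W=grab_frame("scene"),grab_frame("wrist");s=read_state();p=s["position"];O=s["orientation"];print(p)
for n,f in(("S",S),("W",W)):
  for dx in(-.01,.01):
   for dy in (-.0135,.0135):
    for dz in (0,-.02):
     q=P(f)@np.r_[p+O@[dx,dy,dz],1];q=q[:2]/q[2];print(n,dx,dy,dz,q.round(1),((q-[250,100])*[3.333,3.336] if n=="S" else (q-[200,180])*[2,2.447]+[400,0]).round(0))
```

```text
[ 0.50861798 -0.06284024  0.13797245]
S -0.01 -0.0135 0 [311.  184.1] [203. 280.]
S -0.01 -0.0135 -0.02 [311.2 177.8] [204. 259.]
S -0.01 0.0135 0 [311.4 176. ] [205. 253.]
S -0.01 0.0135 -0.02 [311.6 169.7] [205. 232.]
S 0.01 -0.0135 0 [302.3 183.7] [174. 279.]
S 0.01 -0.0135 -0.02 [302.4 177.4] [175. 258.]
S 0.01 0.0135 0 [302.9 175.7] [176. 252.]
S 0.01 0.0135 -0.02 [302.9 169.3] [176. 231.]
W -0.01 -0.0135 0 [249.2 264.3] [498. 206.]
W -0.01 -0.0135 -0.02 [246.4 281.3] [493. 248.]
W -0.01 0.0135 0 [300.3 264.3] [601. 206.]
W -0.01 0.0135 -0.02 [303.  281.3] [606. 248.]
W 0.01 -0.0135 0 [248.5 228.3] [497. 118.]
W 0.01 -0.0135 -0.02 [245.5 241.8] [491. 151.]
W 0.01 0.0135 0 [300.9 228.3] [602. 118.]
W 0.01 0.0135 -0.02 [303.8 241.8] [608. 151.]
```

Run:
```python
from station import *
import cv2,numpy as np
a=grab_frame("scene")["image"][:,:,::-1][140:200,270:350]
cv2.imwrite("pics/p4.png",cv2.resize(a,(800,600),interpolation=cv2.INTER_NEAREST))
```

```text
(no output)
```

View pics/p4.png

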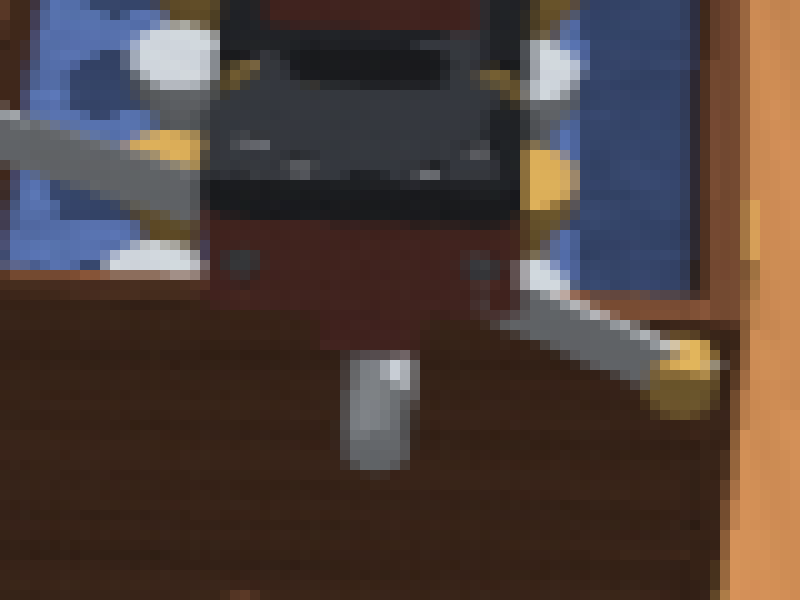

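The fingers visibly end about 18 mm short of the reported TCP: row 175 in scene where 184 was predicted, and crop row 148 in wrist against 118. So the real tip is near z 0.156, just above the bar. I'll keep going down gently.

Call:
arm_command(series=[0,0,0.1,0,0,0,0,0,0.1,0,0,0,0,0,0.1,0,0,0,0,0,0.1,0,0,0,0,0,0,0,0,0])

```text
time: 4.85
position: [0.509, -0.0629, 0.1278]
orientation: [[0.991, -0.133, 0.001], [-0.133, -0.991, -0.0], [0.001, 0.0, -1.0]]
contact_force: [1.3, -0.5, 1.9]
width: 0.0008
grasp_force: 0.6
```

Call:
arm_command(series=[0,0,0.1,0,0,0,0,0,0.1,0,0,0,0,0,0.1,0,0,0,0,0,0,0,0,0])

```text
time: 5.18
position: [0.5085, -0.0628, 0.1198]
orientation: [[0.991, -0.133, -0.0], [-0.133, -0.991, 0.0], [-0.0, -0.0, -1.0]]
contact_force: [1.0, -0.2, 1.8]
width: 0.0007
grasp_force: 0.9
```

Call:
arm_command(series=[0.04,0,0.1,0,0,0,0.04,0,0.1,0,0,0,0.04,0,0.1,0,0,0,0.04,0,0.1,0,0,0,0.04,0,0.1,0,0,0,0.04,0,0.1,0,0,0,0,0,0,0,0,0])

```text
time: 5.77
position: [0.5143, -0.0636, 0.1046]
orientation: [[0.991, -0.133, -0.001], [-0.133, -0.991, 0.0], [-0.001, -0.0, -1.0]]
contact_force: [-2.1, 0.1, 1.7]
width: 0.0006
grasp_force: 1.1
```

Run:
```python
from station import *
import cv2,numpy as np
a=grab_frame("scene")["image"][:,:,::-1][30:210,230:370];b=grab_frame("wrist")["image"][:,:,::-1]
s=read_state();print(s["position"],s["contact_force"])
cv2.imwrite("pics/p5.png",np.hstack([cv2.resize(a,(327,420),interpolation=2),cv2.resize(b,(470,420))]))
```

```text
[ 0.51466161 -0.06365304  0.10491302] [ 0.2488204   0.42439353 -0.26195008]
```

View pics/p5.png

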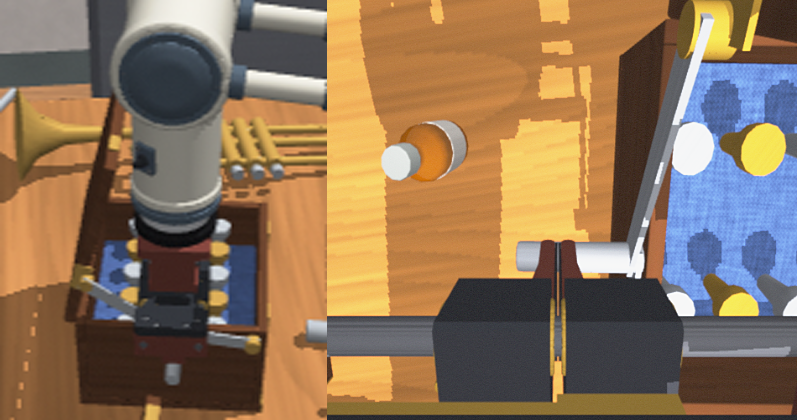

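The stay is broken: the links make a visible V and the tab end has dropped to crop (173,372). Next I'll lift and go over and behind the lid.

Call:
arm_command(series=[0,0,-0.4,0,0,0,0,0,-0.8,0,0,0,0,0,-0.9,0,0,0,0,0,-0.9,0,0,0,0,0,-0.9,0,0,0,0,0,-0.9,0,0,0,0,0,-0.9,0,0,0,0,0,-0.9,0,0,0,0,0,-0.9,0,0,0,0,0,-0.9,0,0,0,0,0,-0.9,0,0,0,0,0,-0.4,0,0,0,0.6,0.8,0,0,0,0,0.6,0.8,0,0,0,0,0.6,0.8,0,0,0,0,0.6,0.8,0,0,0,0,0.6,0.8,0,0,0,0,0.6,0.8,0,0,0,0,0.6,0.8,0,0,0,0,0.6,0.8,0,0,0,0])

```text
time: 7.53
position: [0.6128, -0.2393, 0.3484]
orientation: [[0.991, -0.133, 0.001], [-0.133, -0.991, -0.0], [0.001, 0.0, -1.0]]
contact_force: [0.7, -0.1, 0.0]
width: 0.0008
grasp_force: 0.0
```

Run:
```python
from station import *
import cv2,numpy as np
a=grab_frame("scene")["image"][:,:,::-1][20:220,210:370]
s=read_state();print(s["position"],s["contact_force"])
cv2.imwrite("pics/p6.png",cv2.resize(a,(480,600),interpolation=2))
```

```text
[ 0.61393605 -0.2432265   0.34497522] [ 1.47728115 -2.36836846 -1.26554868]
```

View pics/p6.png

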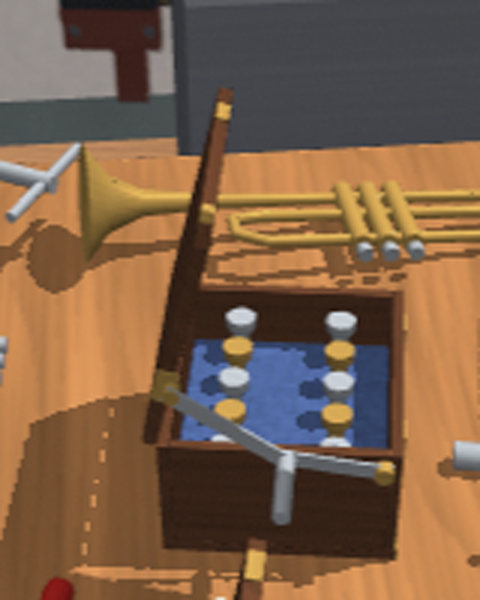

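The stay is clearly folded, with the knee at crop (285,460). The tool is behind the lid, with its fingers ending at crop (133,100). Next I'll descend and work out the lowering arc.

Call:
arm_command(series=[0,0,0.4,0,0,0,0,0,0.6,0,0,0,0,0,0.6,0,0,0,0,0,0.6,0,0,0,0,0,0.5,0,0,0,0,0,0.3,0,0,0,-0.3,0,0,0,0,0,-0.3,0,0,0,0,0,-0.2,0,0,0,0,0,-0.2,0,0,0,0,0,0,0,0,0,0,0])

```text
time: 8.5
position: [0.5869, -0.2348, 0.274]
orientation: [[0.991, -0.133, 0.001], [-0.133, -0.991, -0.001], [0.001, 0.001, -1.0]]
contact_force: [0.1, 0.0, -0.3]
width: 0.0006
grasp_force: 0.0
```

Run:
```python
import numpy as np
from station import *
s=read_state();p=s["position"];print(p,s["contact_force"])
h=np.array([.595,-.238]);X=np.array([.9905,-.1375])
print("local x",(p[:2]-h)@X)
r=.17;A=np.r_[np.arange(1.35,-.01,-.15),0,-.03]
T=[np.array([-r*np.cos(a)+.012*np.sin(a)+.01,.12+r*np.sin(a)+.012*np.cos(a)-.018]) for a in A]
for i,(a,q) in enumerate(zip(A,T)):
    print(round(a,2),q.round(4),((q-T[i-1])*[1,-1]/.025/4).round(3) if i else "")
```

```text
[ 0.58694091 -0.23484372  0.27401053] [ 0.06785569  0.02639656 -0.2990114 ]
local x -0.008416513284116389
1.35 [-0.0155  0.2705] 
1.2 [-0.0404  0.2648] [-0.249  0.057]
1.05 [-0.0642  0.2554] [-0.238  0.094]
0.9 [-0.0863  0.2426] [-0.221  0.128]
0.75 [-0.1062  0.2267] [-0.199  0.16 ]
0.6 [-0.1235  0.2079] [-0.173  0.188]
0.45 [-0.1379  0.1867] [-0.143  0.211]
0.3 [-0.1489  0.1637] [-0.11  0.23]
0.15 [-0.1563  0.1393] [-0.074  0.244]
0.0 [-0.16   0.114] [-0.037  0.253]
0.0 [-0.16   0.114] [0. 0.]
-0.03 [-0.1603  0.1089] [-0.003  0.051]
```

Call:
arm_command(series=[-0.15,0,0.05,0,0,0,-0.15,0,0.05,0,0,0,-0.25,0,0.06,0,0,0,-0.25,0,0.06,0,0,0,-0.25,0,0.06,0,0,0,-0.25,0,0.06,0,0,0,-0.24,0,0.1,0,0,0,-0.24,0,0.1,0,0,0,-0.24,0,0.1,0,0,0,-0.24,0,0.1,0,0,0])

```text
time: 9.33
position: [0.5308, -0.227, 0.2542]
orientation: [[0.991, -0.133, 0.0], [-0.133, -0.991, 0.0], [0.0, -0.0, -1.0]]
contact_force: [3.1, 1.1, 1.1]
width: 0.0009
grasp_force: 1.1
```

Run:
```python
from station import *
import cv2,numpy as np
a=grab_frame("scene")["image"][:,:,::-1][20:220,210:370]
s=read_state();print(s["position"],s["contact_force"])
cv2.imwrite("pics/p7.png",cv2.resize(a,(480,600),interpolation=2))
```

```text
[ 0.52982405 -0.22714417  0.25392546] [ 1.56794889 -0.80090328  1.29192786]
```

View pics/p7.png

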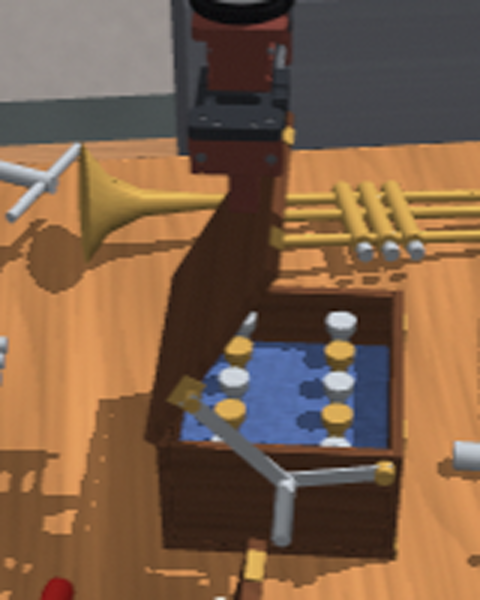

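The lid is following the finger down and is at about 1.05 rad; the stay folds with it, knee at crop (285,485). I'll continue along the arc.

Call:
arm_command(series=[-0.22,0,0.13,0,0,0,-0.22,0,0.13,0,0,0,-0.22,0,0.13,0,0,0,-0.22,0,0.13,0,0,0,-0.2,0,0.16,0,0,0,-0.2,0,0.16,0,0,0,-0.2,0,0.16,0,0,0,-0.2,0,0.16,0,0,0,-0.17,0,0.19,0,0,0,-0.17,0,0.19,0,0,0,-0.17,0,0.19,0,0,0,-0.17,0,0.19,0,0,0])

```text
time: 10.38
position: [0.4724, -0.2194, 0.2057]
orientation: [[0.991, -0.133, -0.0], [-0.133, -0.991, 0.0], [-0.0, -0.0, -1.0]]
contact_force: [0.6, 0.1, 1.3]
width: 0.0004
grasp_force: 0.7
```

Call:
arm_command(series=[-0.14,0,0.21,0,0,0,-0.14,0,0.21,0,0,0,-0.14,0,0.21,0,0,0,-0.14,0,0.21,0,0,0,-0.11,0,0.23,0,0,0,-0.11,0,0.23,0,0,0,-0.11,0,0.23,0,0,0,-0.11,0,0.23,0,0,0,0,0,0,0,0,0])

```text
time: 11.13
position: [0.4473, -0.2159, 0.1606]
orientation: [[0.991, -0.133, -0.002], [-0.133, -0.991, 0.001], [-0.002, -0.001, -1.0]]
contact_force: [-0.2, -0.2, -1.1]
width: 0.0004
grasp_force: 0.0
```

Call:
arm_command(series=[-0.07,0,0.2,0,0,0,-0.07,0,0.2,0,0,0,-0.07,0,0.2,0,0,0,-0.06,0,0.2,0,0,0,-0.04,0,0.2,0,0,0])

```text
time: 11.55
position: [0.4403, -0.2151, 0.1368]
orientation: [[0.991, -0.133, -0.0], [-0.133, -0.991, -0.0], [-0.0, 0.0, -1.0]]
contact_force: [-0.3, -0.3, 1.3]
width: 0.0005
grasp_force: 0.4
```

Call:
arm_command(series=[-0.03,0,0.15,0,0,0,-0.03,0,0.15,0,0,0,-0.02,0,0.15,0,0,0,0,0,0.15,0,0,0])

```text
time: 11.88
position: [0.4383, -0.2149, 0.122]
orientation: [[0.991, -0.133, -0.0], [-0.133, -0.991, -0.0], [-0.0, 0.0, -1.0]]
contact_force: [-0.3, -0.0, 1.1]
width: 0.0009
grasp_force: 0.4
```

Pressing the last few millimetres slowly until the rim stops it.

Call:
arm_command(series=[0,0,0.1,0,0,0,0,0,0.1,0,0,0,0,0,0.1,0,0,0,0,0,0,0,0,0])

```text
time: 12.22
position: [0.4384, -0.2148, 0.1142]
orientation: [[0.991, -0.133, -0.001], [-0.133, -0.991, 0.0], [-0.001, -0.0, -1.0]]
contact_force: [0.2, -0.4, -0.8]
width: 0.0007
grasp_force: 0.0
```

Call:
arm_command(series=[0,0,0.08,0,0,0,0,0,0.08,0,0,0,0,0,0,0,0,0])

```text
time: 12.47
position: [0.4384, -0.2148, 0.1104]
orientation: [[0.991, -0.133, -0.0], [-0.133, -0.991, 0.0], [-0.0, -0.0, -1.0]]
contact_force: [0.8, 0.6, -0.6]
width: 0.0002
grasp_force: 0.0
```

Call:
arm_command(series=[0,0,0.06,0,0,0,0,0,0.06,0,0,0,0,0,0,0,0,0])

```text
time: 12.72
position: [0.4386, -0.2149, 0.11]
orientation: [[0.991, -0.133, 0.001], [-0.133, -0.991, -0.001], [0.002, 0.001, -1.0]]
contact_force: [-3.6, 3.4, 8.9]
width: 0.0002
grasp_force: 4.8
```

Call:
arm_command(series=[0,0,0.06,0,0,0,0,0,0.06,0,0,0,0,0,0,0,0,0])

```text
time: 12.97
position: [0.4387, -0.215, 0.1098]
orientation: [[0.991, -0.133, 0.003], [-0.133, -0.991, -0.002], [0.003, 0.001, -1.0]]
contact_force: [-9.8, 5.4, 21.9]
width: 0.0003
grasp_force: 10.8
```

It hit a hard stop at z 0.110 with 22 N, so the lid is on the rim. I'll release and lift away.

Call:
arm_command(series=[0,0,-0.15,0,0,0,0,0,-0.2,0,0,0,0,0,-0.5,0,0,0,0,0,-0.9,0,0,0,0,0,-0.9,0,0,0,0,0,-0.9,0,0,0,0,0,-0.9,0,0,0,0,0,-0.9,0,0,0,0,0,-0.9,0,0,0,0,0,-0.5,0,0,0,-0.8,0.6,0,0,0,0,-0.8,0.8,0,0,0,0,0,0.9,0,0,0,0,0,0.9,0,0,0,0,0,0.9,0,0,0,0,0,0.9,0,0,0,0,0,0.9,0,0,0,0,0,0.9,0,0,0,0,0,0,0,0,0,0,0,0,0,0,0])

```text
invalid input
```

Run:
```python
from station import *
from tri import P
import numpy as np,pickle,cv2
d=pickle.load(open("f1.pkl","rb"));s=read_state();print(s["time"],s["position"],s["contact_force"])
f=grab_frame("scene");c=np.array([.496,-.224]);X=np.array([.9905,-.1375]);Y=-np.array([-.1375,-.9905])
def m(z):
    q=[P(f)@np.r_[c+a*.1*X+b*.11*Y,z,1] for a,b in((1,1),(1,-1),(-1,-1),(-1,1))]
    k=np.zeros((420,560),np.uint8);cv2.fillPoly(k,[np.int32([v[:2]/v[2] for v in q])],1);return k>0
blue=lambda i:(i[...,2].astype(int)-i[...,0]>25)
k=m(.132)
for n,i in(("before",d["scene"]["image"]),("now",f["image"])):print(n,"blue",blue(i)[k].sum(),"of",k.sum(),"median",np.median(i[k],0))
# height of left-front/left-back lid corners: predicted outlines vs brightness rows along the left edge, shut vs 10mm ajar
i=f["image"]
for fx in(-.095,-.05,.05):
    w=[]
    for z in(.10,.108,.114,.118,.122,.126,.130,.134,.14):
        q=P(f)@np.r_[c+fx*X+.111*Y,z,1];u,v=np.int32(np.round(q[:2]/q[2]));w.append((z,int(v),i[v,u].tolist()))
    print(fx,w)
# narrow chest unchanged (ignoring arm region)
g=np.abs(i.astype(int)-d["scene"]["image"]).max(2)[200:360,270:390];print("narrow diff px",(g>30).sum())
```

```text
12.9667 [ 0.4387286  -0.21496904  0.10977899] [-9.82073865  5.38276021 21.93553365]
before blue 1465 of 4530 median [81. 71. 81.]
now blue 0 of 4530 median [71. 46. 31.]
-0.095 [(0.1, 178, [89, 59, 38]), (0.108, 176, [71, 46, 30]), (0.114, 174, [57, 37, 25]), (0.118, 173, [56, 34, 23]), (0.122, 171, [58, 37, 25]), (0.126, 170, [56, 35, 23]), (0.13, 169, [93, 62, 37]), (0.134, 168, [102, 69, 42]), (0.14, 166, [121, 81, 51])]
-0.05 [(0.1, 177, [52, 34, 23]), (0.108, 175, [51, 33, 23]), (0.114, 173, [53, 34, 23]), (0.118, 172, [54, 35, 23]), (0.122, 171, [60, 38, 26]), (0.126, 170, [54, 33, 22]), (0.13, 168, [55, 35, 22]), (0.134, 167, [71, 45, 31]), (0.14, 165, [69, 44, 30])]
0.05 [(0.1, 176, [51, 32, 21]), (0.108, 173, [53, 35, 23]), (0.114, 172, [61, 44, 36]), (0.118, 170, [105, 83, 41]), (0.122, 169, [104, 82, 42]), (0.126, 168, [105, 83, 43]), (0.13, 167, [106, 84, 43]), (0.134, 165, [166, 127, 67]), (0.14, 164, [117, 73, 50])]
narrow diff px 4094
```

The call was refused, probably because it had more than 20 rows. I'll resend it shorter.

Call:
arm_command(series=[0,0,-0.15,0,0,0,0,0,-0.2,0,0,0,0,0,-0.5,0,0,0,0,0,-0.9,0,0,0,0,0,-0.9,0,0,0,0,0,-0.9,0,0,0,0,0,-0.9,0,0,0,0,0,-0.5,0,0,0])

```text
time: 13.68
position: [0.439, -0.2151, 0.232]
orientation: [[0.991, -0.133, 0.003], [-0.133, -0.991, -0.002], [0.003, 0.001, -1.0]]
contact_force: [0.2, 0.1, 0.2]
width: 0.0004
grasp_force: 0.0
```

Call:
arm_command(series=[-0.5,0.8,0,0,0,0,-0.5,0.8,0,0,0,0,0,0.9,0,0,0,0,0,0.9,0,0,0,0,0,0.9,0,0,0,0,0,0.9,0,0,0,0,0,0.9,0,0,0,0,0,0.9,0,0,0,0,0,0.9,0,0,0,0,0,0.9,0,0,0,0,0,0.9,0,0,0,0,0,0,0,0,0,0,0,0,0,0,0,0])

```text
time: 14.77
position: [0.381, -0.4525, 0.228]
orientation: [[0.991, -0.135, -0.001], [-0.135, -0.991, 0.001], [-0.001, -0.001, -1.0]]
contact_force: [-0.3, -0.7, -0.3]
width: 0.0007
grasp_force: 0.0
```

Run:
```python
from station import *
from tri import P
import numpy as np,pickle,cv2
d=pickle.load(open("f1.pkl","rb"));s=read_state();print(s["time"],s["position"],s["contact_force"])
f=grab_frame("scene");t=grab_frame("top")
for n,f,(r0,r1,c0,c1) in(("scene",f,(195,360,270,390)),("top",t,(190,280,190,260))):
    a=cv2.GaussianBlur(f["image"],(3,3),0)[r0:r1,c0:c1].astype(int);b=cv2.GaussianBlur(d[n]["image"],(3,3),0)[r0:r1,c0:c1]
    g=np.abs(a-b).max(2)>40;print(n,g.sum(),g.size);print(g.reshape((r1-r0)//15,15,(c1-c0)//10,10).sum((1,3)))
# lid free edge height: front face column profile, scene, expected rows
c=np.array([.496,-.224]);X=np.array([.9905,-.1375]);Y=np.array([.1375,.9905])
i=t["image"]
for b in(-.05,0,.05):
    print(b,[(x,i[tuple(np.int32(np.round((lambda q:q[:2]/q[2])(P(t)@np.r_[c+x*X+b*Y,.132,1]))))[::-1]].tolist()) for x in(-.115,-.11,-.105,-.1,-.095,-.09,-.08,0)])
```

```text
14.7667 [ 0.38104537 -0.4525034   0.22797907] [-0.33871094 -0.66346567 -0.2786791 ]
scene 2740 19800
[[  0   0   0   0  66  30   0  98 150 130  16   0]
 [ 97  17  22 108 125 133  13   0  46 120 142  42]
 [ 54   0   0  25  96 150  95   7   2   0  14  14]
 [  0   0  33  82 110 107   9   0   0   0   0   0]
 [  0   0  98 130 127  59   8   0   0   0   0   0]
 [  0   0   0   0   0   0   0   0   0   0   4 105]
 [  0   0   0   0   0   0   0   0   0   0   0  56]
 [  0   0   0   0   0   0   0   0   0   0   0   0]
 [  0   0   0   0   0   0   0   0   0   0   0   0]
 [  0   0   0   0   0   0   0   0   0   0   0   0]
 [  0   0   0   0   0   0   0   0   0   0   0   0]]
top 542 6300
[[  0   0   0   0   0   0   0]
 [  0   0   0   0   0   0   0]
 [  0   0   0   0   0   0  74]
 [  0   0   0   0   0  13 150]
 [  0   0   0   0   0  39 150]
 [  0   0   0   0   0   0 116]]
-0.05 [(-0.115, [163, 108, 55]), (-0.11, [157, 105, 49]), (-0.105, [151, 101, 46]), (-0.1, [83, 59, 27]), (-0.095, [83, 49, 25]), (-0.09, [84, 49, 26]), (-0.08, [93, 55, 30]), (0, [55, 36, 19])]
0 [(-0.115, [161, 107, 51]), (-0.11, [153, 103, 49]), (-0.105, [161, 106, 52]), (-0.1, [144, 109, 44]), (-0.095, [94, 56, 31]), (-0.09, [58, 30, 13]), (-0.08, [56, 36, 17]), (0, [56, 32, 21])]
0.05 [(-0.115, [159, 105, 50]), (-0.11, [156, 103, 47]), (-0.105, [162, 106, 49]), (-0.1, [162, 118, 46]), (-0.095, [59, 37, 14]), (-0.09, [58, 37, 20]), (-0.08, [56, 34, 20]), (0, [54, 31, 17])]
```

The wide lid's edge is where a shut lid should be, it met a hard stop, and no blue lining shows. In the top view the narrow chest is unchanged; the only differences lie along and beside its right side, probably shadow. The arm is clear.

```bash
python3 -c "
from station import *
print(job_done())"
```

```text
the job is handed in; nothing more can be done
None
```

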